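# Fetch the hemmed-in pin fixture from the bench caddy

## Task

The aluminium pin block in the middle of the caddy is hemmed in by the solder spool and the black tip-cleaner tin. Stand both of them upright on the grey side mat, then lay the pin block flat, pins up and lengthwise, in the middle of the small steel cradle, and only then put the spool and the tin back upright in the caddy, each where it stood before. Leave the white bottle and the relay where they are.

Things in the scene. Friction and masses are not known exactly. Their poses are not given: they have to be found in the camera images.
- spool_center (a point): Centre of the body of the loose solder spool with green flanges, standing upright: 63 mm across, 56 mm tall, about 0.5 kg, a thin wire end sticks up from the top. The point is on its axis, 28 mm above its underside; z up. It starts in one of the two end places of the caddy (which one varies).
- tip_tin_center (a point): Centre, half-way up, of the round black tip-cleaner tin filled with brass wool, open side up and loose: 58 mm across, 37 mm tall, about 0.13 kg. The point is 18.5 mm above its underside; z is up. At the start it stands in the other end place of the caddy.
- pin_block_center (a point): Centre of the loose aluminium pin block: 35 mm (its x) by 60 mm (its y) by 18 mm high, 0.16 kg, with thin pins up to 30 mm above the underside; z up; point 9 mm above the underside. Grasp across the 35 mm. It starts in the caddy's middle place, length along the caddy's x, with 4 to 14 mm to the spool and tin and 5 mm to the end stops: hardly room for a finger.
- caddy: Aluminium tray fixed to the bench, 96 (x) by 204 mm (y); origin: centre of underside, z up. Floor at 6 mm, rim at 11 mm height, 4 mm thick. End places at y = +58 and -58 mm, middle place at y = 0, no walls between. Black end stops, 32 mm high, 30 mm wide in y, at x = +35 and -35 mm beside the middle. Take spool and tin with the fingers closing along the caddy's x: the block is close in y.
- side_mat: Flat plain grey plastic mat fixed to the bench, 110 mm (its x) by 200 mm (its y), 6 mm thick; origin at the centre of its underside, z up. Empty at the start. Room for the spool and the tin side by side, for example at y = +52 and y = -52 mm.
- cradle: Shallow small steel tray fixed to the bench, outside 65 mm (its x) by 90 mm (its y); origin at the centre of its underside, z up. Floor at 6 mm, dark rim at 9 mm height and 5 mm wide, so the inside is 55 by 80 mm. The pin block belongs in its middle, length along the cradle's y, either way round. Empty at the start.
- bottle_center (a point): Centre, 61.5 mm above the underside, of a white round solvent bottle with a dished pump top, upright, loose, 62 mm across and 123 mm tall. A bystander: leave it alone.
- fume_extractor: Black box-shaped fume extractor, 0.23 m tall, fixed and always in the same place, left of the cradle: it covers about x = 0.52 to 0.72 m and y = 0.10 to 0.36 m of the bench, its front edge running from (0.52, 0.30) to (0.59, 0.11). Keep the arm clear of it: go round its right front corner between the cradle and the left of the bench.
- relay_center (a point): Centre of a loose plug-in relay, a white box on a dark base, 22 x 28 mm and 38 mm tall, upright. A bystander: leave it alone.
There are look-alikes about, which are no part of the job. What is shaped like the part that bears tip_tin_center but blue or turquoise is not meant. What is shaped like the part that bears pin_block_center but yellow is not meant.

How it is judged:
On the way, in this order (a step that is already met when the one before it is completed fails the run):
1. the spool and the tin both stand released on the side mat while the pin block still lies in the caddy (x of spool_center in the frame of side_mat between -0.055 and 0.055 m and y of spool_center in the frame of side_mat between -0.095 and 0.095 m and x of tip_tin_center in the frame of side_mat between -0.055 and 0.055 m and y of tip_tin_center in the frame of side_mat between -0.095 and 0.095 m and height (world z) of spool_center below 0.041 m and height (world z) of tip_tin_center below 0.031 m and angle between each of spool_center, tip_tin_center's own z axis and vertical below 0.15 rad and distance of pin_block_center from where it was at the start of the episode below 0.025 m and contact force between each of spool, tip_tin and the fingers below 0.1 N), for 0.2 s.
2. the pin block lies released in the cradle while the spool and the tin still stand on the side mat (x of spool_center in the frame of side_mat between -0.055 and 0.055 m and y of spool_center in the frame of side_mat between -0.095 and 0.095 m and x of tip_tin_center in the frame of side_mat between -0.055 and 0.055 m and y of tip_tin_center in the frame of side_mat between -0.095 and 0.095 m and height (world z) of spool_center below 0.041 m and height (world z) of tip_tin_center below 0.031 m and angle between each of spool_center, tip_tin_center's own z axis and vertical below 0.15 rad and horizontal distance between pin_block_center and cradle below 0.012 m and height (world z) of pin_block_center below 0.0175 m and angle between pin_block_center's own z axis and vertical below 0.1 rad and angle between the x axis of pin_block_center and the x axis of cradle, either way round below 0.3 rad and contact force between pin_block and the fingers below 0.1 N), for 0.2 s.
At the end, for the whole second after the job is handed in: The pin block lies flat, pins up, in the cradle: centre within 12 mm of the cradle's centre, length within 0.3 rad of the cradle's length. The spool and the tin stand upright (within 0.1 rad), each within 15 mm of where it stood at the start. All three are released and at rest (horizontal distance between pin_block_center and cradle below 0.012 m and height (world z) of pin_block_center below 0.0175 m and angle between each of pin_block_center, spool_center, tip_tin_center's own z axis and vertical below 0.1 rad and angle between the x axis of pin_block_center and the x axis of cradle, either way round below 0.3 rad and distance of each of spool_center, tip_tin_center from where it was at the start of the episode below 0.015 m and contact force between each of spool, tip_tin, pin_block and the fingers below 0.1 N and linear speed of each of spool, tip_tin, pin_block below 0.02 m/s); the robot touches nothing.
It fails at once if the white bottle is moved by more than 20 mm (distance of bottle_center from where it was at the start of the episode above 0.02 m).
It fails at once if the relay is moved by more than 20 mm (distance of relay_center from where it was at the start of the episode above 0.02 m).
It also fails if it takes over 115 s, if anything falls off the work surface, if the arm or the gripper's body presses on something with over 40 N, if the wrist force passes 120 N, or if a joint passes its speed limit or range.

## Robot

A 7-joint arm with a two-finger parallel gripper is mounted at the origin on a cart in front of the work surface, level with it; the furniture and walls round the work are solid. World frame = base frame: x ahead of the robot, y to its left, z up, the work surface at z = 0. Lengths are in m, angles in rad, forces in N, time in s.
With the tool pointing down it reaches from about 0.425 to 1.025 m from the base axis. Payload 9.4 kg.
Tool frame: the origin (TCP) lies on the centre line of the jaws, within the pads' length; the fingertips stand 25 mm ahead of it and the grasp point (between the pads) lies 6 mm ahead of it (finger_overhang is the distance from the TCP to the fingertips, in m); z points along the fingers, y is the line along which they close (so a half turn about z gives the same grasp; the last joint's range is limited). The gripper opens to 93 mm and grips with 3 to 60 N. Pads are 15 mm wide; open, the fingers measure 128 mm over their backs; the gripper's body (75 mm by 188 mm) begins 65 mm behind the grasp point.
Start: joints at [1.139, 0.599, -0.003, 1.599, 0.002, 0.943, -0.08], TCP at [0.252, -0.68, 0.244] pointing down, gripper open.
Joint ranges: [-2.57, 2.57], [-0.35, 1.97], [-1.29, 1.29], [0.11, 2.56], [-1.05, 4.19], [0.11, 1.86], [-2.63, 2.63]. Speed limits (rad/s): [2.22, 2.22, 3.01, 3.01, 3.14, 3.14, 3.14].

## Interface

Orientations are given as a unit quaternion [w, x, y, z].
In Python, from rig import state, read_camera, close_job, finger_overhang gives the robot as it stands.
- The arm moves only by the tool move_arm, never from a script. Its argument "rows" is a list of rows, each an object of numbers: "dx", "dy", "dz": the shift along the tool's x, y, z in m; "ax", "ay", "az": the turn, a rotation vector about the tool's x, y, z in degrees; "gripper": the finger opening in m, from 0 to 0.093. A call has 1 to 12 rows; each row is the pose to reach, as a shift and turn from the pose commanded when the call began, along the tool's axes at that moment; what a row does not reach only later rows make up. A row lasts 1/12 s, in which the tool goes at most 41.7 mm and 7.16 degrees, less where a joint would pass 70% of its speed; a pose out of reach is approached as far as the arm can. A call with a gripper value outside its range is refused whole. The fingers move at their own pace and stop on an object; "force" is the grip in N (left out, the last holds). Time passes only in rows, so rows that repeat a pose let the fingers close. It gives the time, the measured TCP pose, the force, the opening and the grip force at its end, in the units of the state.
- state(): the state, without advancing time (a new reading comes with each control period).
- read_camera(name): name is "side" or "top" or "wrist"; returns a dict with "image" (420x560x3 uint8, red, green, blue), "K" (3x3 intrinsics, pixels), "extrinsics" (4x4, takes a point from world to camera coordinates). Camera axes: x right, y up, looking along -z (the intrinsics and any distortion apply to the point x, -y, -z); pixel columns grow to the right and rows downward; lengths in m; the calibration is good to about 2 mm. A picture is of the moment at which its call begins. There is no depth.
- close_job(): hands the job in; it is judged then, once.
The state is a dict: "time_s": time; "qpos": joint angles; "qd": joint speeds; "tau": joint torques, N m; "eef_pos": TCP position; "tcp_rot": TCP orientation; "ft_force": force on the tool from outside, world axes, zero at the start; "wrist_torque": the same for the moment, N m; "width": finger opening in m; "gripper_force": force on a finger pad.
Only numpy, scipy, OpenCV 4.12 (cv2) and the standard library are available. Lean on these libraries where they do the work, as an engineer would, in place of code of your own. Each camera call takes 0.05 s, during which the arm holds its last target. There are 200 camera calls.

## Working session

There is one attempt and no reset: what is moved stays moved. The work goes in short steps, Python scripts to look and compute and a tool call to move; the robot and the scene stay as the last step left them, time stands still between calls to the robot, and variables do not carry over. Pictures are saved under pics/ and viewed, at most 14 in all, crops included, and the job is handed in when it is done.

Besides the shell and the picture viewer there is one more tool, called after "Call:" as a command line: name --argument value ..., lists and objects as JSON in quotes. move_arm: Moves the arm, as the interface text tells. Its arguments: {"type":"object","properties":{"rows":{"type":"array"},"force":{"type":"number"}},"required":["rows"]}

```bash
mkdir -p pics
cat > h.py <<'E'
import numpy as np, cv2
from rig import state, read_camera
def snap(n,f,crop=None,s=1):
    c=read_camera(n); im=cv2.cvtColor(c["image"],cv2.COLOR_RGB2BGR)
    if crop: x0,y0,x1,y1=crop; im=im[y0:y1,x0:x1]
    if s!=1: im=cv2.resize(im,None,fx=s,fy=s,interpolation=cv2.INTER_CUBIC)
    cv2.imwrite("pics/"+f,im); np.savez(f"cal_{n}.npz",K=c["K"],E=c["extrinsics"]); return c
def world(n,u,v,z):
    c=np.load(f"cal_{n}.npz"); K,E=c["K"],c["E"]
    d=np.linalg.inv(K)@[u,v,1]; d=np.array([d[0],-d[1],-d[2]])
    R,t=E[:3,:3],E[:3,3]; o=-R.T@t; w=R.T@d
    return o+w*(z-o[2])/w[2]
def pix(n,p):
    c=np.load(f"cal_{n}.npz"); q=c["E"][:3,:3]@p+c["E"][:3,3]; q=c["K"]@[q[0],-q[1],-q[2]]; return q[:2]/q[2]
E
python3 -c "
from h import *
c=snap('top','top.png',None,1.42);print(c['K'],c['extrinsics'],c.keys())
c=snap('side','side.png',None,1.42);print(c['K'],c['extrinsics']);print(state())"
```

```text
[[455.18378183   0.         281.75740846]
 [  0.         455.18378183 204.60998763]
 [  0.           0.           1.        ]] [[-0.01366366 -0.99989488  0.00485129  0.20815224]
 [ 0.98773009 -0.01274224  0.15564997 -0.54321702]
 [-0.15557179  0.00691851  0.98780036 -1.49432284]
 [ 0.          0.          0.          1.        ]] dict_keys(['image', 'K', 'extrinsics'])
[[523.41584015   0.         276.5926481 ]
 [  0.         523.41584015 217.23074409]
 [  0.           0.           1.        ]] [[-0.92771877 -0.37285956 -0.01770979  0.56499203]
 [ 0.18715192 -0.50565784  0.84219019 -0.05454442]
 [-0.32297376  0.77800122  0.53888965 -1.63624463]
 [ 0.          0.          0.          1.        ]]
{'time_s': 0.1, 'qpos': array([ 1.13932025,  0.60003178, -0.00253627,  1.60002618,  0.00179195,
        0.942862  , -0.07980237]), 'qd': array([-1.23759256e-04, -1.48454974e-03, -1.43117052e-03, -7.93353830e-04,
       -9.71949272e-04, -3.39228741e-05, -3.23369216e-04]), 'tau': array([ 3.35056691e-03, -7.66554594e+01,  1.50123104e+00, -2.52938926e+01,
       -5.23644069e-02,  1.35746153e-02,  7.63165531e-05]), 'eef_pos': array([ 0.25170891, -0.67949977,  0.24286449]), 'tcp_rot': array([-6.38625472e-04,  9.84303724e-01,  1.76481558e-01, -1.76555639e-04]), 'ft_force': array([ 0.95737016,  0.40759274, -1.20218009]), 'wrist_torque': array([-0.02653016, -0.0295628 , -0.01336018]), 'gripper_force': 0.0, 'width': 0.09282937579798299}
```

View pics/top.png

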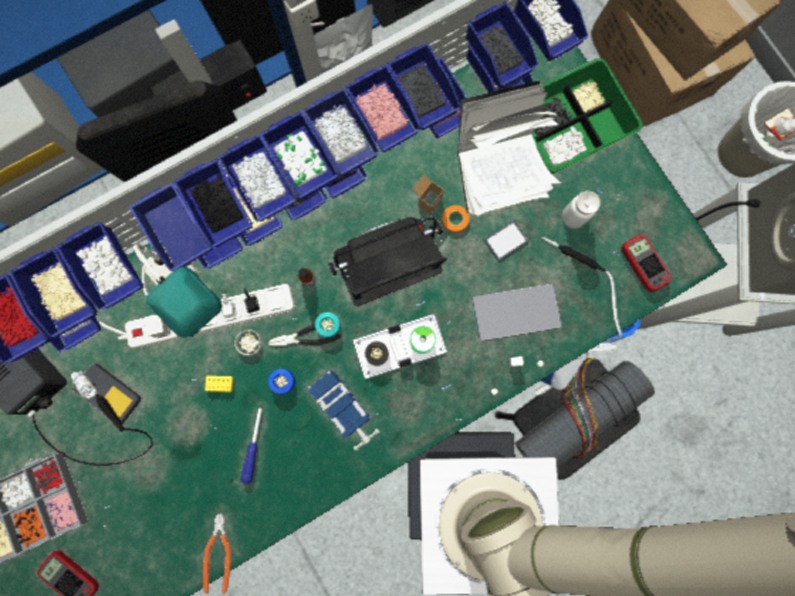

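View pics/side.png

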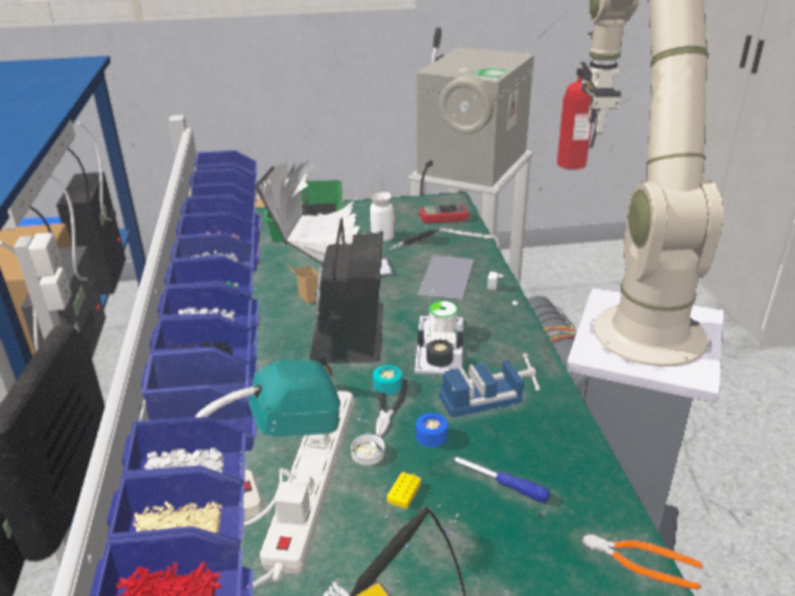

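```bash
python3 -c "
from h import *
snap('top','top2.png',(240,145,440,275),4)
for n,u,v,z in [('spool',423,339,.062),('tin',377,352,.043),('mat',517,312,.006),('cradle',506,240,.006),('relay',517,361,.038),('bottle',582,208,.123)]:
  print(n,world('top',u/1.42,v/1.42,z).round(3))"
```

```text
spool [0.428 0.15  0.062]
tin [0.401 0.257 0.043]
mat [ 0.495 -0.082  0.006]
cradle [ 0.674 -0.062  0.006]
relay [ 0.376 -0.071  0.038]
bottle [ 0.72  -0.219  0.123]
```

View pics/top2.png

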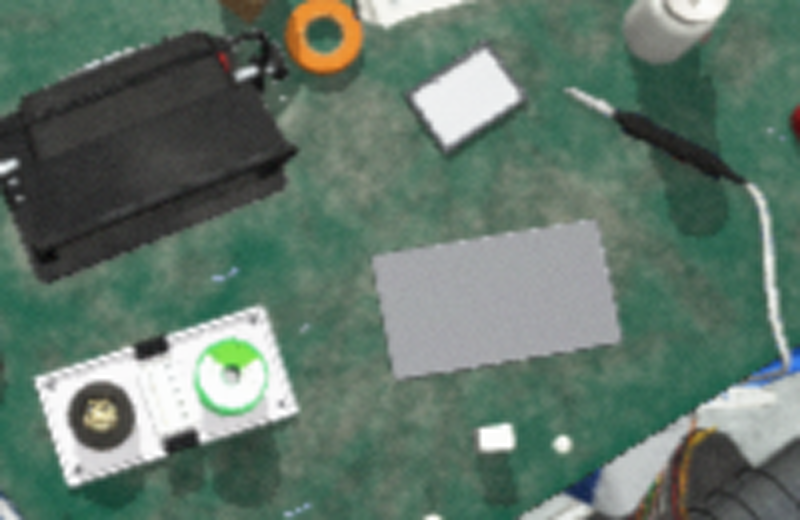

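```bash
python3 -c "
from h import *
def P(u,v,z): return world('top',240+u/4-.375,145+v/4-.375,z)[:2]
for n,z,q in [('caddy',.011,[(36,378),(262,307),(298,411),(72,487)]),('mat',.006,[(374,257),(598,220),(621,342),(397,378)]),('cradle',.009,[(407,98),(487,44),(526,100),(447,154)])]:
  p=np.array([P(*a,z) for a in q]); e=(p[0]-p[1]+p[3]-p[2])/2; f=(p[0]-p[3]+p[1]-p[2])/2
  print(n,p.mean(0).round(4),np.linalg.norm(e),np.linalg.norm(f),'yaw(y axis) deg',np.degrees(np.arctan2(-e[0],e[1])),np.degrees(np.arctan2(f[1],f[0])))
print('spool',P(232,375,.062),'tin',P(102,415,.043),'block',P(168,393,.024))
from scipy.spatial.transform import Rotation as R
s=state();q=s['tcp_rot'];print(R.from_quat(np.r_[q[1:],q[0]]).as_matrix().round(4))"
```

```text
caddy [0.4171 0.2036] 0.20190448696174013 0.09540524130722329 yaw(y axis) deg 17.22748372813268 17.932952516925624
mat [ 0.4966 -0.0817] 0.19633350560006554 0.10659442361825457 yaw(y axis) deg 8.522448500607219 8.30231342640033
cradle [ 0.6725 -0.0616] 0.08572534049216464 0.060127072659690674 yaw(y axis) deg 33.61147110757142 32.79234301446234
spool [0.42956898 0.15034919] tin [0.39932009 0.258187  ] block [0.41822117 0.20302189]
[[ 9.377e-01  3.474e-01 -5.000e-04]
 [ 3.474e-01 -9.377e-01  1.100e-03]
 [-1.000e-04 -1.200e-03 -1.000e+00]]
```

```bash
cat >> h.py <<'E'
from scipy.spatial.transform import Rotation as Ro
def cur():
    s=state();q=s['tcp_rot'];R=Ro.from_quat(np.r_[q[1:],q[0]]).as_matrix()
    return s['eef_pos'],R,np.degrees(np.arctan2(R[1,0],R[0,0])),s
def go(*T):
    # targets (x,y,z,phi) -> shifts from current pose, tool treated as pointing straight down
    p,R,f,s=cur(); print('at',p.round(4),'phi',round(f,2),'tilt',R[:2,2].round(4),'t',s['time_s'],'w',round(s['width'],4),'F',s['ft_force'].round(1))
    a=np.radians(f); M=np.array([[np.cos(a),np.sin(a),0],[np.sin(a),-np.cos(a),0],[0,0,-1]])
    for t in T:
        d=M.T@(np.array(t[:3])-p); print(t,'-> d',d.round(4),'az',round((f-t[3]+180)%360-180,2),'rows',max(np.linalg.norm(d)/.0417,0))
E
python3 -c "
from h import *
go((.48,-.3,.24,60),(.43,.15,.24,107.5))"
```

```text
at [ 0.2517 -0.6795  0.2429] phi 20.33 tilt [-0.0005  0.0011] t 0.15 w 0.0932 F [-0.5  0.   0.3]
(0.48, -0.3, 0.24, 60) -> d [ 0.3459 -0.2766  0.0029] az -39.67 rows 10.621395644563865
(0.43, 0.15, 0.24, 107.5) -> d [ 0.4554 -0.7159  0.0029] az -87.17 rows 20.347542458161033
```

Call:
move_arm --rows '[{"dx": 0.346, "dy": -0.277, "az": -40}, {"dx": 0.346, "dy": -0.277, "az": -40}, {"dx": 0.346, "dy": -0.277, "az": -40}, {"dx": 0.346, "dy": -0.277, "az": -40}, {"dx": 0.346, "dy": -0.277, "az": -40}, {"dx": 0.346, "dy": -0.277, "az": -40}, {"dx": 0.346, "dy": -0.277, "az": -40}, {"dx": 0.346, "dy": -0.277, "az": -40}, {"dx": 0.346, "dy": -0.277, "az": -40}, {"dx": 0.346, "dy": -0.277, "az": -40}, {"dx": 0.346, "dy": -0.277, "az": -40}]'

```text
invalid input
```

```bash
python3 -c "
from h import *
go((.415,.19,.24,107.5),(.43,.15,.24,107.5))"
```

```text
at [ 0.2517 -0.6795  0.2429] phi 20.33 tilt [-0.0005  0.0011] t 0.15 w 0.0932 F [-0.5  0.   0.3]
(0.415, 0.19, 0.24, 107.5) -> d [ 0.4552 -0.7587  0.0029] az -87.17 rows 21.21699990418788
(0.43, 0.15, 0.24, 107.5) -> d [ 0.4554 -0.7159  0.0029] az -87.17 rows 20.347542458161033
```

Call:
move_arm --rows '[{"dx": 0.346, "dy": -0.277, "dz": 0, "ax": 0, "ay": 0, "az": -40, "gripper": 0.093}, {"dx": 0.346, "dy": -0.277, "dz": 0, "ax": 0, "ay": 0, "az": -40, "gripper": 0.093}, {"dx": 0.346, "dy": -0.277, "dz": 0, "ax": 0, "ay": 0, "az": -40, "gripper": 0.093}, {"dx": 0.346, "dy": -0.277, "dz": 0, "ax": 0, "ay": 0, "az": -40, "gripper": 0.093}, {"dx": 0.346, "dy": -0.277, "dz": 0, "ax": 0, "ay": 0, "az": -40, "gripper": 0.093}, {"dx": 0.346, "dy": -0.277, "dz": 0, "ax": 0, "ay": 0, "az": -40, "gripper": 0.093}, {"dx": 0.346, "dy": -0.277, "dz": 0, "ax": 0, "ay": 0, "az": -40, "gripper": 0.093}, {"dx": 0.346, "dy": -0.277, "dz": 0, "ax": 0, "ay": 0, "az": -40, "gripper": 0.093}, {"dx": 0.346, "dy": -0.277, "dz": 0, "ax": 0, "ay": 0, "az": -40, "gripper": 0.093}, {"dx": 0.346, "dy": -0.277, "dz": 0, "ax": 0, "ay": 0, "az": -40, "gripper": 0.093}, {"dx": 0.346, "dy": -0.277, "dz": 0, "ax": 0, "ay": 0, "az": -40, "gripper": 0.093}]'

```text
time_s: 1.07
eef_pos: [0.4821, -0.2957, 0.2437]
tcp_rot: [-0.0, 0.864, 0.504, 0.001]
ft_force: [0.3, 1.0, -0.4]
width: 0.0927
gripper_force: 0.0
```

```bash
python3 -c "
from h import *
go((.415,.19,.24,107.5),(.43,.15,.24,107.5))"
```

```text
at [ 0.4821 -0.2957  0.2437] phi 60.53 tilt [0.0008 0.0012] t 1.0667 w 0.0927 F [ 0.3  1.  -0.4]
(0.415, 0.19, 0.24, 107.5) -> d [ 0.3899 -0.2973  0.0037] az -46.97 rows 11.758524533455642
(0.43, 0.15, 0.24, 107.5) -> d [ 0.3624 -0.2646  0.0037] az -46.97 rows 10.761498592993126
```

Call:
move_arm --rows '[{"dx": 0.39, "dy": -0.297, "dz": 0, "ax": 0, "ay": 0, "az": -47, "gripper": 0.093}, {"dx": 0.39, "dy": -0.297, "dz": 0, "ax": 0, "ay": 0, "az": -47, "gripper": 0.093}, {"dx": 0.39, "dy": -0.297, "dz": 0, "ax": 0, "ay": 0, "az": -47, "gripper": 0.093}, {"dx": 0.39, "dy": -0.297, "dz": 0, "ax": 0, "ay": 0, "az": -47, "gripper": 0.093}, {"dx": 0.39, "dy": -0.297, "dz": 0, "ax": 0, "ay": 0, "az": -47, "gripper": 0.093}, {"dx": 0.39, "dy": -0.297, "dz": 0, "ax": 0, "ay": 0, "az": -47, "gripper": 0.093}, {"dx": 0.39, "dy": -0.297, "dz": 0, "ax": 0, "ay": 0, "az": -47, "gripper": 0.093}, {"dx": 0.39, "dy": -0.297, "dz": 0, "ax": 0, "ay": 0, "az": -47, "gripper": 0.093}, {"dx": 0.39, "dy": -0.297, "dz": 0, "ax": 0, "ay": 0, "az": -47, "gripper": 0.093}, {"dx": 0.39, "dy": -0.297, "dz": 0, "ax": 0, "ay": 0, "az": -47, "gripper": 0.093}, {"dx": 0.39, "dy": -0.297, "dz": 0, "ax": 0, "ay": 0, "az": -47, "gripper": 0.093}, {"dx": 0.39, "dy": -0.297, "dz": 0, "ax": 0, "ay": 0, "az": -47, "gripper": 0.093}]'

```text
time_s: 2.07
eef_pos: [0.4142, 0.1892, 0.2438]
tcp_rot: [-0.0, 0.592, 0.806, 0.001]
ft_force: [0.7, -0.4, 0.2]
width: 0.0934
gripper_force: 0.0
```

```bash
python3 -c "
from h import *
snap('wrist','w1.png',None,1.42)
go((.43,.15,.24,107.5))"
```

```text
at [0.4138 0.195  0.2444] phi 107.74 tilt [0.0016 0.0052] t 2.1167 w 0.0933 F [0.3 6.2 1.4]
(0.43, 0.15, 0.24, 107.5) -> d [-0.0478  0.0017  0.0044] az 0.24 rows 1.151887256158616
```

View pics/w1.png

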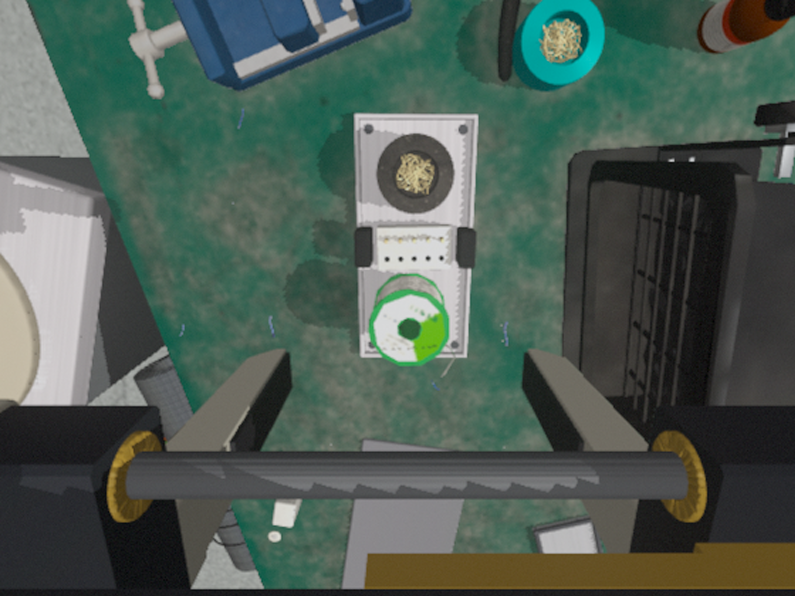

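```bash
python3 -c "
from h import *
for n,u,v,z in [('spool',409.5,327.5,.062),('tin',416,173.5,.043),('block',414,248,.024),('c',355,114,.011),('c',478,114,.011),('c',467,356,.011),('c',360,356,.011)]:
  print(n,world('wrist',u/1.42,v/1.42,z)[:2].round(4))
go((.43,.15,.24,107.5))"
```

```text
spool [0.4298 0.1494]
tin [0.4004 0.2584]
block [0.4172 0.2023]
c [0.3429 0.2858]
c [0.4333 0.3143]
c [0.4936 0.1208]
c [0.4018 0.092 ]
at [0.4138 0.195  0.2444] phi 107.74 tilt [0.0016 0.0052] t 2.1167 w 0.0933 F [0.3 6.2 1.4]
(0.43, 0.15, 0.24, 107.5) -> d [-0.0478  0.0017  0.0044] az 0.24 rows 1.151887256158616
```

Call:
move_arm --rows '[{"dx": -0.043, "dy": 0.002, "dz": 0.05, "ax": 0, "ay": 0, "az": 0, "gripper": 0.093}, {"dx": -0.043, "dy": 0.002, "dz": 0.1, "ax": 0, "ay": 0, "az": 0, "gripper": 0.093}, {"dx": -0.043, "dy": 0.002, "dz": 0.12, "ax": 0, "ay": 0, "az": 0, "gripper": 0.093}, {"dx": -0.043, "dy": 0.002, "dz": 0.12, "ax": 0, "ay": 0, "az": 0, "gripper": 0.093}, {"dx": -0.043, "dy": 0.002, "dz": 0.12, "ax": 0, "ay": 0, "az": 0, "gripper": 0.093}, {"dx": -0.043, "dy": 0.002, "dz": 0.12, "ax": 0, "ay": 0, "az": 0, "gripper": 0.093}]'

```text
time_s: 2.62
eef_pos: [0.4299, 0.1461, 0.1244]
tcp_rot: [-0.0, 0.592, 0.806, -0.0]
ft_force: [0.1, 0.3, 0.6]
width: 0.093
gripper_force: 0.0
```

```bash
python3 -c "
from h import *
go((.4297,.15,.042,107.5))"
```

```text
at [0.4299 0.1461 0.1244] phi 107.37 tilt [-0.0004 -0.0001] t 2.6167 w 0.093 F [0.1 0.3 0.6]
(0.4297, 0.15, 0.042, 107.5) -> d [0.0037 0.001  0.0824] az -0.13 rows 1.977606120863813
```

Call:
move_arm --rows '[{"dx": 0.004, "dy": 0.001, "dz": 0.03, "ax": 0, "ay": 0, "az": 0, "gripper": 0.093}, {"dx": 0.004, "dy": 0.001, "dz": 0.06, "ax": 0, "ay": 0, "az": 0, "gripper": 0.093}, {"dx": 0.004, "dy": 0.001, "dz": 0.082, "ax": 0, "ay": 0, "az": 0, "gripper": 0.093}, {"dx": 0.004, "dy": 0.001, "dz": 0.082, "ax": 0, "ay": 0, "az": 0, "gripper": 0.093}, {"dx": 0.004, "dy": 0.001, "dz": 0.082, "ax": 0, "ay": 0, "az": 0, "gripper": 0.05}, {"dx": 0.004, "dy": 0.001, "dz": 0.082, "ax": 0, "ay": 0, "az": 0, "gripper": 0.05}, {"dx": 0.004, "dy": 0.001, "dz": 0.082, "ax": 0, "ay": 0, "az": 0, "gripper": 0.05}, {"dx": 0.004, "dy": 0.001, "dz": 0.082, "ax": 0, "ay": 0, "az": 0, "gripper": 0.05}, {"dx": 0.004, "dy": 0.001, "dz": 0.082, "ax": 0, "ay": 0, "az": 0, "gripper": 0.05}, {"dx": 0.004, "dy": 0.001, "dz": 0.082, "ax": 0, "ay": 0, "az": 0, "gripper": 0.05}]' --force 25

```text
time_s: 3.45
eef_pos: [0.4295, 0.1492, 0.0426]
tcp_rot: [0.0, 0.593, 0.805, 0.0]
ft_force: [-1.5, -0.7, 14.0]
width: 0.062
gripper_force: 25.0
```

```bash
python3 -c "
from h import *
go((.4297,.15,.16,107.5),(.507,-.132,.13,98.4),(.507,-.132,.043,98.4))"
```

```text
at [0.4295 0.1492 0.0426] phi 107.3 tilt [ 0.0007 -0.0001] t 3.45 w 0.062 F [-1.5 -0.7 14. ]
(0.4297, 0.15, 0.16, 107.5) -> d [ 0.0007  0.0004 -0.1174] az -0.2 rows 2.8160682289633074
(0.507, -0.132, 0.13, 98.4) -> d [-0.2916 -0.0096 -0.0874] az 8.9 rows 7.303372568190882
(0.507, -0.132, 0.043, 98.4) -> d [-0.2916 -0.0096 -0.0004] az 8.9 rows 6.995977776090568
```

Call:
move_arm --rows '[{"dx": 0, "dy": 0, "dz": -0.02, "ax": 0, "ay": 0, "az": 0, "gripper": 0.05}, {"dx": 0, "dy": 0, "dz": -0.05, "ax": 0, "ay": 0, "az": 0, "gripper": 0.05}, {"dx": -0.01, "dy": 0, "dz": -0.08, "ax": 0, "ay": 0, "az": 0, "gripper": 0.05}, {"dx": -0.045, "dy": -0.001, "dz": -0.09, "ax": 0, "ay": 0, "az": 1, "gripper": 0.05}, {"dx": -0.08, "dy": -0.002, "dz": -0.09, "ax": 0, "ay": 0, "az": 2, "gripper": 0.05}, {"dx": -0.115, "dy": -0.004, "dz": -0.09, "ax": 0, "ay": 0, "az": 4, "gripper": 0.05}, {"dx": -0.15, "dy": -0.005, "dz": -0.09, "ax": 0, "ay": 0, "az": 5, "gripper": 0.05}, {"dx": -0.185, "dy": -0.006, "dz": -0.09, "ax": 0, "ay": 0, "az": 6, "gripper": 0.05}, {"dx": -0.22, "dy": -0.007, "dz": -0.09, "ax": 0, "ay": 0, "az": 7, "gripper": 0.05}, {"dx": -0.255, "dy": -0.009, "dz": -0.09, "ax": 0, "ay": 0, "az": 8, "gripper": 0.05}, {"dx": -0.28, "dy": -0.01, "dz": -0.09, "ax": 0, "ay": 0, "az": 9, "gripper": 0.05}, {"dx": -0.291, "dy": -0.01, "dz": -0.07, "ax": 0, "ay": 0, "az": 9, "gripper": 0.05}]'

```text
time_s: 4.45
eef_pos: [0.508, -0.1364, 0.1135]
tcp_rot: [0.002, 0.657, 0.754, 0.0]
ft_force: [0.1, 0.1, -6.5]
width: 0.0623
gripper_force: 25.0
```

Call:
move_arm --rows '[{"dx": 0, "dy": 0, "dz": 0.02, "ax": 0, "ay": 0, "az": 0, "gripper": 0.05}, {"dx": 0, "dy": 0, "dz": 0.035, "ax": 0, "ay": 0, "az": 0, "gripper": 0.05}, {"dx": 0, "dy": 0, "dz": 0.05, "ax": 0, "ay": 0, "az": 0, "gripper": 0.05}, {"dx": 0, "dy": 0, "dz": 0.06, "ax": 0, "ay": 0, "az": 0, "gripper": 0.05}, {"dx": 0, "dy": 0, "dz": 0.06, "ax": 0, "ay": 0, "az": 0, "gripper": 0.05}, {"dx": 0, "dy": 0, "dz": 0.06, "ax": 0, "ay": 0, "az": 0, "gripper": 0.05}]'

```text
time_s: 4.95
eef_pos: [0.5063, -0.1309, 0.0514]
tcp_rot: [-0.001, 0.654, 0.757, -0.0]
ft_force: [-0.5, -0.1, -5.8]
width: 0.0621
gripper_force: 25.0
```

```bash
python3 -c "
from h import *
go((.507,-.132,.043,98.4))
snap('wrist','w2.png',None,1)"
```

```text
at [ 0.5063 -0.1309  0.0514] phi 98.35 tilt [-0.0015  0.0001] t 4.95 w 0.0621 F [-0.5 -0.1 -5.8]
(0.507, -0.132, 0.043, 98.4) -> d [-0.0012  0.0006  0.0084] az -0.05 rows 0.20303001950899516
```

View pics/w2.png

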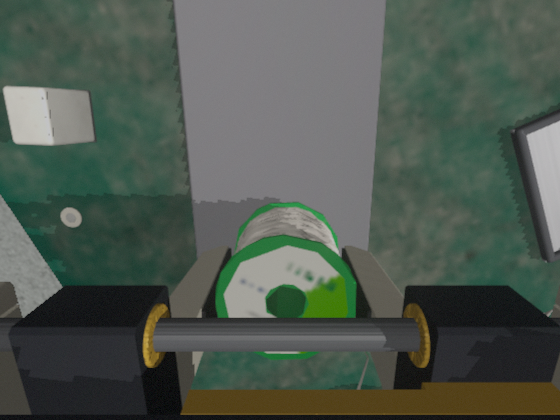

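Call:
move_arm --rows '[{"dx": 0, "dy": 0, "dz": 0.004, "ax": 0, "ay": 0, "az": 0, "gripper": 0.05}, {"dx": 0, "dy": 0, "dz": 0.008, "ax": 0, "ay": 0, "az": 0, "gripper": 0.05}, {"dx": 0, "dy": 0, "dz": 0.009, "ax": 0, "ay": 0, "az": 0, "gripper": 0.05}, {"dx": 0, "dy": 0, "dz": 0.009, "ax": 0, "ay": 0, "az": 0, "gripper": 0.05}]'

```text
time_s: 5.33
eef_pos: [0.5068, -0.1312, 0.0427]
tcp_rot: [0.0, 0.654, 0.757, -0.0]
ft_force: [0.4, 0.3, -5.9]
width: 0.0622
gripper_force: 25.0
```

Call:
move_arm --rows '[{"dx": 0, "dy": 0, "dz": 0, "ax": 0, "ay": 0, "az": 0, "gripper": 0.093}, {"dx": 0, "dy": 0, "dz": 0, "ax": 0, "ay": 0, "az": 0, "gripper": 0.093}, {"dx": 0, "dy": 0, "dz": 0, "ax": 0, "ay": 0, "az": 0, "gripper": 0.093}, {"dx": 0, "dy": 0, "dz": 0, "ax": 0, "ay": 0, "az": 0, "gripper": 0.093}, {"dx": 0, "dy": 0, "dz": 0, "ax": 0, "ay": 0, "az": 0, "gripper": 0.093}, {"dx": 0, "dy": 0, "dz": -0.03, "ax": 0, "ay": 0, "az": 0, "gripper": 0.093}, {"dx": 0, "dy": 0, "dz": -0.07, "ax": 0, "ay": 0, "az": 0, "gripper": 0.093}, {"dx": 0, "dy": 0, "dz": -0.1, "ax": 0, "ay": 0, "az": 0, "gripper": 0.093}, {"dx": 0, "dy": 0, "dz": -0.1, "ax": 0, "ay": 0, "az": 0, "gripper": 0.093}, {"dx": 0, "dy": 0, "dz": -0.1, "ax": 0, "ay": 0, "az": 0, "gripper": 0.093}]'

```text
time_s: 6.17
eef_pos: [0.5075, -0.1316, 0.1443]
tcp_rot: [0.002, 0.654, 0.756, 0.001]
ft_force: [0.2, 0.5, 0.4]
width: 0.0929
gripper_force: 0.0
```

```bash
python3 -c "
from h import *
go((.400,.2583,.125,107.5))"
```

```text
at [ 0.5075 -0.1316  0.1443] phi 98.28 tilt [ 0.0036 -0.001 ] t 6.1667 w 0.0929 F [0.2 0.5 0.4]
(0.4, 0.2583, 0.125, 107.5) -> d [ 0.4013 -0.0503  0.0193] az -9.22 rows 9.710780056166106
```

Call:
move_arm --rows '[{"dx": 0.401, "dy": -0.05, "dz": 0, "ax": 0, "ay": 0, "az": -9, "gripper": 0.093}, {"dx": 0.401, "dy": -0.05, "dz": 0, "ax": 0, "ay": 0, "az": -9, "gripper": 0.093}, {"dx": 0.401, "dy": -0.05, "dz": 0, "ax": 0, "ay": 0, "az": -9, "gripper": 0.093}, {"dx": 0.401, "dy": -0.05, "dz": 0, "ax": 0, "ay": 0, "az": -9, "gripper": 0.093}, {"dx": 0.401, "dy": -0.05, "dz": 0, "ax": 0, "ay": 0, "az": -9, "gripper": 0.093}, {"dx": 0.401, "dy": -0.05, "dz": 0, "ax": 0, "ay": 0, "az": -9, "gripper": 0.093}, {"dx": 0.401, "dy": -0.05, "dz": 0, "ax": 0, "ay": 0, "az": -9, "gripper": 0.093}, {"dx": 0.401, "dy": -0.05, "dz": 0, "ax": 0, "ay": 0, "az": -9, "gripper": 0.093}, {"dx": 0.401, "dy": -0.05, "dz": 0, "ax": 0, "ay": 0, "az": -9, "gripper": 0.093}, {"dx": 0.401, "dy": -0.05, "dz": 0.02, "ax": 0, "ay": 0, "az": -9, "gripper": 0.093}, {"dx": 0.401, "dy": -0.05, "dz": 0.05, "ax": 0, "ay": 0, "az": -9, "gripper": 0.093}, {"dx": 0.401, "dy": -0.05, "dz": 0.05, "ax": 0, "ay": 0, "az": -9, "gripper": 0.093}]'

```text
time_s: 7.17
eef_pos: [0.3965, 0.2593, 0.0886]
tcp_rot: [-0.001, 0.591, 0.807, -0.003]
ft_force: [-0.4, -0.3, -0.6]
width: 0.093
gripper_force: 0.0
```

Call:
move_arm --rows '[{"dx": 0, "dy": 0, "dz": 0, "ax": 0, "ay": 0, "az": 0, "gripper": 0.093}, {"dx": 0, "dy": 0, "dz": 0, "ax": 0, "ay": 0, "az": 0, "gripper": 0.093}]'

```text
time_s: 7.33
eef_pos: [0.3988, 0.2572, 0.0926]
tcp_rot: [0.0, 0.593, 0.805, -0.001]
ft_force: [0.6, 0.0, 1.2]
width: 0.093
gripper_force: 0.0
```

```bash
python3 -c "
from h import *
go((.400,.2583,.039,107.5))"
```

```text
at [0.3988 0.2572 0.0926] phi 107.29 tilt [-0.0013 -0.0019] t 7.3333 w 0.093 F [0.6 0.  1.2]
(0.4, 0.2583, 0.039, 107.5) -> d [0.0007 0.0014 0.0536] az -0.21 rows 1.2867318887326487
```

Descend on the tin and close with a moderate force.

Call:
move_arm --rows '[{"dx": 0.001, "dy": 0.001, "dz": 0.025, "ax": 0, "ay": 0, "az": 0, "gripper": 0.093}, {"dx": 0.001, "dy": 0.001, "dz": 0.05, "ax": 0, "ay": 0, "az": 0, "gripper": 0.093}, {"dx": 0.001, "dy": 0.001, "dz": 0.053, "ax": 0, "ay": 0, "az": 0, "gripper": 0.093}, {"dx": 0.001, "dy": 0.001, "dz": 0.053, "ax": 0, "ay": 0, "az": 0, "gripper": 0.093}, {"dx": 0.001, "dy": 0.001, "dz": 0.053, "ax": 0, "ay": 0, "az": 0, "gripper": 0.045}, {"dx": 0.001, "dy": 0.001, "dz": 0.053, "ax": 0, "ay": 0, "az": 0, "gripper": 0.045}, {"dx": 0.001, "dy": 0.001, "dz": 0.053, "ax": 0, "ay": 0, "az": 0, "gripper": 0.045}, {"dx": 0.001, "dy": 0.001, "dz": 0.053, "ax": 0, "ay": 0, "az": 0, "gripper": 0.045}, {"dx": 0.001, "dy": 0.001, "dz": 0.053, "ax": 0, "ay": 0, "az": 0, "gripper": 0.045}, {"dx": 0.001, "dy": 0.001, "dz": 0.053, "ax": 0, "ay": 0, "az": 0, "gripper": 0.045}, {"dx": 0.001, "dy": 0.001, "dz": 0.053, "ax": 0, "ay": 0, "az": 0, "gripper": 0.045}]' --force 15

```text
time_s: 8.25
eef_pos: [0.3999, 0.2597, 0.04]
tcp_rot: [0.0, 0.593, 0.806, 0.0]
ft_force: [0.6, -1.0, 7.2]
width: 0.0574
gripper_force: 15.0
```

```bash
python3 -c "
from h import *
go((.492,-.030,.14,98.4),(.492,-.030,.04,98.4))"
```

```text
at [0.3999 0.2597 0.04  ] phi 107.33 tilt [0.0004 0.0001] t 8.25 w 0.0574 F [ 0.6 -1.   7.2]
(0.492, -0.03, 0.14, 98.4) -> d [-0.3039  0.0017 -0.1   ] az 8.93 rows 7.673402510985038
(0.492, -0.03, 0.04, 98.4) -> d [-0.3039  0.0017 -0.    ] az 8.93 rows 7.288819274470955
```

Call:
move_arm --rows '[{"dx": 0, "dy": 0, "dz": -0.02, "ax": 0, "ay": 0, "az": 0, "gripper": 0.045}, {"dx": 0, "dy": 0, "dz": -0.05, "ax": 0, "ay": 0, "az": 0, "gripper": 0.045}, {"dx": -0.01, "dy": 0, "dz": -0.08, "ax": 0, "ay": 0, "az": 0, "gripper": 0.045}, {"dx": -0.045, "dy": 0, "dz": -0.09, "ax": 0, "ay": 0, "az": 1, "gripper": 0.045}, {"dx": -0.08, "dy": 0, "dz": -0.09, "ax": 0, "ay": 0, "az": 2, "gripper": 0.045}, {"dx": -0.115, "dy": 0.001, "dz": -0.09, "ax": 0, "ay": 0, "az": 4, "gripper": 0.045}, {"dx": -0.15, "dy": 0.001, "dz": -0.09, "ax": 0, "ay": 0, "az": 5, "gripper": 0.045}, {"dx": -0.185, "dy": 0.001, "dz": -0.09, "ax": 0, "ay": 0, "az": 6, "gripper": 0.045}, {"dx": -0.22, "dy": 0.001, "dz": -0.09, "ax": 0, "ay": 0, "az": 7, "gripper": 0.045}, {"dx": -0.255, "dy": 0.002, "dz": -0.09, "ax": 0, "ay": 0, "az": 8, "gripper": 0.045}, {"dx": -0.285, "dy": 0.002, "dz": -0.09, "ax": 0, "ay": 0, "az": 9, "gripper": 0.045}, {"dx": -0.304, "dy": 0.002, "dz": -0.07, "ax": 0, "ay": 0, "az": 9, "gripper": 0.045}]'

```text
time_s: 9.25
eef_pos: [0.494, -0.0337, 0.1114]
tcp_rot: [0.002, 0.656, 0.755, 0.001]
ft_force: [1.3, -0.7, -1.7]
width: 0.0569
gripper_force: 15.0
```

Call:
move_arm --rows '[{"dx": 0, "dy": 0, "dz": 0.02, "ax": 0, "ay": 0, "az": 0, "gripper": 0.045}, {"dx": 0, "dy": 0, "dz": 0.04, "ax": 0, "ay": 0, "az": 0, "gripper": 0.045}, {"dx": 0, "dy": 0, "dz": 0.055, "ax": 0, "ay": 0, "az": 0, "gripper": 0.045}, {"dx": 0, "dy": 0, "dz": 0.062, "ax": 0, "ay": 0, "az": 0, "gripper": 0.045}, {"dx": 0, "dy": 0, "dz": 0.066, "ax": 0, "ay": 0, "az": 0, "gripper": 0.045}, {"dx": 0, "dy": 0, "dz": 0.069, "ax": 0, "ay": 0, "az": 0, "gripper": 0.045}, {"dx": 0, "dy": 0, "dz": 0.069, "ax": 0, "ay": 0, "az": 0, "gripper": 0.045}]'

```text
time_s: 9.83
eef_pos: [0.4923, -0.0297, 0.0406]
tcp_rot: [0.0, 0.654, 0.757, -0.0]
ft_force: [-0.2, 0.1, -1.8]
width: 0.057
gripper_force: 15.0
```

```bash
python3 -c "
from h import *
go((.492,-.030,.04,98.4))"
```

```text
at [ 0.4923 -0.0297  0.0406] phi 98.36 tilt [-0.     -0.0001] t 9.8333 w 0.057 F [-0.2  0.1 -1.8]
(0.492, -0.03, 0.04, 98.4) -> d [-0.0003 -0.0003  0.0006] az -0.04 rows 0.01844491534213595
```

Call:
move_arm --rows '[{"dx": 0, "dy": 0, "dz": 0.001, "ax": 0, "ay": 0, "az": 0, "gripper": 0.045}, {"dx": 0, "dy": 0, "dz": 0.001, "ax": 0, "ay": 0, "az": 0, "gripper": 0.093}, {"dx": 0, "dy": 0, "dz": 0.001, "ax": 0, "ay": 0, "az": 0, "gripper": 0.093}, {"dx": 0, "dy": 0, "dz": 0.001, "ax": 0, "ay": 0, "az": 0, "gripper": 0.093}, {"dx": 0, "dy": 0, "dz": 0.001, "ax": 0, "ay": 0, "az": 0, "gripper": 0.093}, {"dx": 0, "dy": 0, "dz": 0.001, "ax": 0, "ay": 0, "az": 0, "gripper": 0.093}, {"dx": 0, "dy": 0, "dz": -0.03, "ax": 0, "ay": 0, "az": 0, "gripper": 0.093}, {"dx": 0, "dy": 0, "dz": -0.07, "ax": 0, "ay": 0, "az": 0, "gripper": 0.093}, {"dx": 0, "dy": 0, "dz": -0.11, "ax": 0, "ay": 0, "az": 0, "gripper": 0.093}, {"dx": 0, "dy": 0, "dz": -0.13, "ax": 0, "ay": 0, "az": 0, "gripper": 0.093}, {"dx": 0, "dy": 0, "dz": -0.13, "ax": 0, "ay": 0, "az": 0, "gripper": 0.093}, {"dx": 0, "dy": 0, "dz": -0.13, "ax": 0, "ay": 0, "az": 0, "gripper": 0.093}]'

```text
time_s: 10.83
eef_pos: [0.4927, -0.0305, 0.1717]
tcp_rot: [0.001, 0.654, 0.756, 0.001]
ft_force: [0.1, 0.0, 0.2]
width: 0.0929
gripper_force: 0.0
```

```bash
python3 -c "
from h import *
snap('wrist','w3.png',None,1)
go((.4177,.18,.17,107.5),(.4177,.2025,.17,197.5))"
```

```text
at [ 0.4921 -0.0304  0.1706] phi 98.29 tilt [ 0.0005 -0.0004] t 10.8833 w 0.0928 F [-0.2 -0.3 -0.6]
(0.4177, 0.18, 0.17, 107.5) -> d [ 0.2189 -0.0433  0.0006] az -9.21 rows 5.351677740841733
(0.4177, 0.2025, 0.17, 197.5) -> d [ 0.2412 -0.04    0.0006] az -99.21 rows 5.8631573360545675
```

View pics/w3.png

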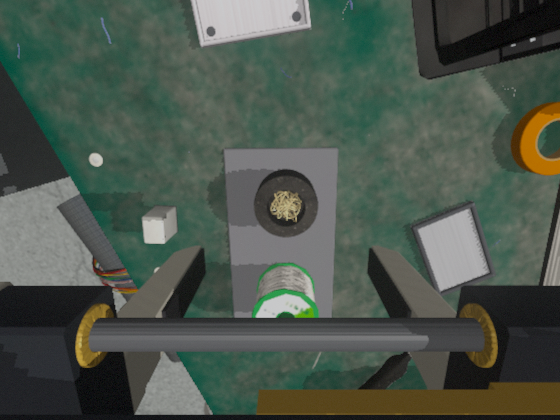

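Call:
move_arm --rows '[{"dx": 0.241, "dy": -0.04, "dz": 0, "ax": 0, "ay": 0, "az": -99, "gripper": 0.093}, {"dx": 0.241, "dy": -0.04, "dz": 0, "ax": 0, "ay": 0, "az": -99, "gripper": 0.093}, {"dx": 0.241, "dy": -0.04, "dz": 0, "ax": 0, "ay": 0, "az": -99, "gripper": 0.093}, {"dx": 0.241, "dy": -0.04, "dz": 0, "ax": 0, "ay": 0, "az": -99, "gripper": 0.093}, {"dx": 0.241, "dy": -0.04, "dz": 0, "ax": 0, "ay": 0, "az": -99, "gripper": 0.093}, {"dx": 0.241, "dy": -0.04, "dz": 0, "ax": 0, "ay": 0, "az": -99, "gripper": 0.093}, {"dx": 0.241, "dy": -0.04, "dz": 0, "ax": 0, "ay": 0, "az": -99, "gripper": 0.093}, {"dx": 0.241, "dy": -0.04, "dz": 0, "ax": 0, "ay": 0, "az": -99, "gripper": 0.093}, {"dx": 0.241, "dy": -0.04, "dz": 0, "ax": 0, "ay": 0, "az": -99, "gripper": 0.093}, {"dx": 0.241, "dy": -0.04, "dz": 0, "ax": 0, "ay": 0, "az": -99, "gripper": 0.093}, {"dx": 0.241, "dy": -0.04, "dz": 0, "ax": 0, "ay": 0, "az": -99, "gripper": 0.093}, {"dx": 0.241, "dy": -0.04, "dz": 0, "ax": 0, "ay": 0, "az": -99, "gripper": 0.093}]'

```text
time_s: 11.88
eef_pos: [0.4169, 0.2026, 0.1691]
tcp_rot: [-0.001, -0.041, 0.999, -0.0]
ft_force: [0.5, 0.3, 0.1]
width: 0.0929
gripper_force: 0.0
```

```bash
python3 -c "
from h import *
q=[world('wrist',u,v,.009)[:2] for u,v in [(412,235),(473,203),(493,269),(435,293)]]
print(np.array(q).round(4),np.mean(q,0))
snap('wrist','w4.png',None,1.42)
go((.4177,.2025,.12,197.5))"
```

```text
[[ 0.627  -0.0518]
 [ 0.6783 -0.0099]
 [ 0.722  -0.077 ]
 [ 0.6691 -0.1137]] [ 0.67412438 -0.06309786]
at [0.417  0.2023 0.1688] phi -174.85 tilt [-0.0032 -0.0009] t 11.9333 w 0.0932 F [ 0.5 -0.8 -0.9]
(0.4177, 0.2025, 0.12, 197.5) -> d [-0.0007  0.0001  0.0488] az -12.35 rows 1.1711669825809823
```

View pics/w4.png

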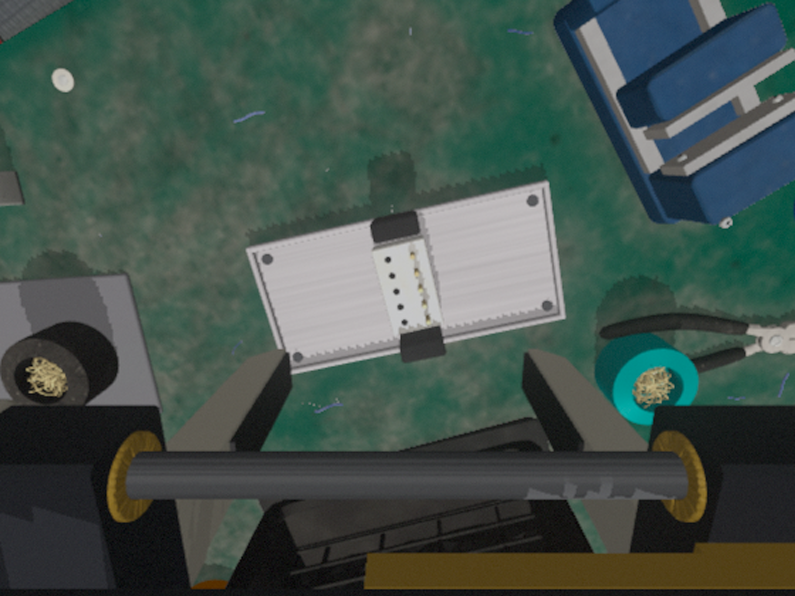

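```bash
python3 -c "
from h import *
W=lambda u,v,z:world('wrist',u/1.42,v/1.42,z)[:2].round(4)
print(W(409,288,.024),W(374,252,.024),W(423,238,.024),W(443,326,.024),W(399,335,.024))
go((.4177,.2025,.12,197.5),(.4177,.2025,.035,197.5))"
```

```text
[0.4168 0.2032] [0.3948 0.1787] [0.3832 0.2093] [0.4414 0.2283] [0.4504 0.1992]
at [0.417  0.2023 0.1688] phi -174.85 tilt [-0.0032 -0.0009] t 11.9333 w 0.0932 F [ 0.5 -0.8 -0.9]
(0.4177, 0.2025, 0.12, 197.5) -> d [-0.0007  0.0001  0.0488] az -12.35 rows 1.1711669825809823
(0.4177, 0.2025, 0.035, 197.5) -> d [-7.000e-04  1.000e-04  1.338e-01] az -12.35 rows 3.2094456161071094
```

Call:
move_arm --rows '[{"dx": 0, "dy": 0, "dz": 0.02, "ax": 0, "ay": 0, "az": -7, "gripper": 0.093}, {"dx": 0, "dy": 0, "dz": 0.04, "ax": 0, "ay": 0, "az": -12.3, "gripper": 0.093}, {"dx": 0, "dy": 0, "dz": 0.06, "ax": 0, "ay": 0, "az": -12.3, "gripper": 0.093}, {"dx": 0, "dy": 0, "dz": 0.06, "ax": 0, "ay": 0, "az": -12.3, "gripper": 0.093}, {"dx": 0, "dy": 0, "dz": 0.06, "ax": 0, "ay": 0, "az": -12.3, "gripper": 0.093}]'

```text
time_s: 12.35
eef_pos: [0.4166, 0.2026, 0.1094]
tcp_rot: [-0.002, -0.144, 0.99, -0.0]
ft_force: [-0.2, -0.2, -0.3]
width: 0.093
gripper_force: 0.0
```

```bash
python3 -c "
from h import *
go((.4177,.2025,.035,197.5))"
```

```text
at [0.4166 0.2026 0.1094] phi -163.5 tilt [-0.0037 -0.0012] t 12.35 w 0.093 F [-0.2 -0.2 -0.3]
(0.4177, 0.2025, 0.035, 197.5) -> d [-0.001  -0.0004  0.0744] az -1.0 rows 1.7848185406658084
```

Call:
move_arm --rows '[{"dx": -0.001, "dy": 0, "dz": 0.03, "ax": 0, "ay": 0, "az": -1, "gripper": 0.07}, {"dx": -0.001, "dy": 0, "dz": 0.055, "ax": 0, "ay": 0, "az": -1, "gripper": 0.07}, {"dx": -0.001, "dy": 0, "dz": 0.07, "ax": 0, "ay": 0, "az": -1, "gripper": 0.07}, {"dx": -0.001, "dy": 0, "dz": 0.0745, "ax": 0, "ay": 0, "az": -1, "gripper": 0.07}, {"dx": -0.001, "dy": 0, "dz": 0.0745, "ax": 0, "ay": 0, "az": -1, "gripper": 0.07}, {"dx": -0.001, "dy": 0, "dz": 0.0745, "ax": 0, "ay": 0, "az": -1, "gripper": 0.025}, {"dx": -0.001, "dy": 0, "dz": 0.0745, "ax": 0, "ay": 0, "az": -1, "gripper": 0.025}, {"dx": -0.001, "dy": 0, "dz": 0.0745, "ax": 0, "ay": 0, "az": -1, "gripper": 0.025}, {"dx": -0.001, "dy": 0, "dz": 0.0745, "ax": 0, "ay": 0, "az": -1, "gripper": 0.025}, {"dx": -0.001, "dy": 0, "dz": 0.0745, "ax": 0, "ay": 0, "az": -1, "gripper": 0.025}, {"dx": -0.001, "dy": 0, "dz": 0.0745, "ax": 0, "ay": 0, "az": -1, "gripper": 0.025}, {"dx": -0.001, "dy": 0, "dz": 0.0745, "ax": 0, "ay": 0, "az": -1, "gripper": 0.025}]' --force 20

```text
time_s: 13.35
eef_pos: [0.4189, 0.2032, 0.0365]
tcp_rot: [0.0, -0.153, 0.988, 0.0]
ft_force: [-0.1, 0.3, 7.4]
width: 0.0348
gripper_force: 20.0
```

```bash
python3 -c "
from h import *
go((.415,.195,.16,197.5),(.51,-.0,.18,160),(.673,-.062,.16,123.2))"
```

```text
at [0.4189 0.2032 0.0365] phi -162.43 tilt [0.0007 0.0003] t 13.35 w 0.0348 F [-0.1  0.3  7.4]
(0.415, 0.195, 0.16, 197.5) -> d [ 0.0062 -0.0066 -0.1235] az 0.07 rows 2.9698058325585204
(0.51, -0.0, 0.18, 160) -> d [-0.0255 -0.2212 -0.1435] az 37.57 rows 6.352283728981838
(0.673, -0.062, 0.16, 123.2) -> d [-0.1622 -0.3295 -0.1235] az 74.37 rows 9.291616187320502
```

Call:
move_arm --rows '[{"dx": 0, "dy": 0, "dz": -0.03, "ax": 0, "ay": 0, "az": 0, "gripper": 0.025}, {"dx": 0, "dy": 0, "dz": -0.065, "ax": 0, "ay": 0, "az": 0, "gripper": 0.025}, {"dx": 0, "dy": -0.01, "dz": -0.1, "ax": 0, "ay": 0, "az": 0, "gripper": 0.025}, {"dx": 0, "dy": -0.03, "dz": -0.13, "ax": 0, "ay": 0, "az": 4, "gripper": 0.025}, {"dx": -0.003, "dy": -0.055, "dz": -0.15, "ax": 0, "ay": 0, "az": 9, "gripper": 0.025}, {"dx": -0.006, "dy": -0.085, "dz": -0.16, "ax": 0, "ay": 0, "az": 14, "gripper": 0.025}, {"dx": -0.01, "dy": -0.12, "dz": -0.16, "ax": 0, "ay": 0, "az": 19, "gripper": 0.025}, {"dx": -0.015, "dy": -0.155, "dz": -0.16, "ax": 0, "ay": 0, "az": 25, "gripper": 0.025}, {"dx": -0.02, "dy": -0.19, "dz": -0.16, "ax": 0, "ay": 0, "az": 31, "gripper": 0.025}, {"dx": -0.025, "dy": -0.22, "dz": -0.16, "ax": 0, "ay": 0, "az": 37, "gripper": 0.025}]'

```text
time_s: 14.18
eef_pos: [0.5091, -0.0021, 0.196]
tcp_rot: [-0.0, 0.172, 0.985, -0.0]
ft_force: [-0.3, 0.6, -1.7]
width: 0.0346
gripper_force: 20.0
```

```bash
python3 -c "
from h import *
go((.673,-.062,.16,123.2))"
```

```text
at [ 0.5091 -0.0021  0.196 ] phi 160.2 tilt [-0.0006 -0.0009] t 14.1833 w 0.0346 F [-0.3  0.6 -1.7]
(0.673, -0.062, 0.16, 123.2) -> d [-0.1745 -0.0009  0.036 ] az 37.0 rows 4.272254964609484
```

Call:
move_arm --rows '[{"dx": -0.035, "dy": 0, "dz": 0, "ax": 0, "ay": 0, "az": 6, "gripper": 0.025}, {"dx": -0.07, "dy": 0, "dz": 0, "ax": 0, "ay": 0, "az": 13, "gripper": 0.025}, {"dx": -0.105, "dy": 0, "dz": 0, "ax": 0, "ay": 0, "az": 20, "gripper": 0.025}, {"dx": -0.14, "dy": 0, "dz": 0, "ax": 0, "ay": 0, "az": 27, "gripper": 0.025}, {"dx": -0.165, "dy": -0.001, "dz": 0.02, "ax": 0, "ay": 0, "az": 33, "gripper": 0.025}, {"dx": -0.1745, "dy": -0.001, "dz": 0.05, "ax": 0, "ay": 0, "az": 37, "gripper": 0.025}, {"dx": -0.1745, "dy": -0.001, "dz": 0.08, "ax": 0, "ay": 0, "az": 37, "gripper": 0.025}, {"dx": -0.1745, "dy": -0.001, "dz": 0.11, "ax": 0, "ay": 0, "az": 37, "gripper": 0.025}, {"dx": -0.1745, "dy": -0.001, "dz": 0.11, "ax": 0, "ay": 0, "az": 37, "gripper": 0.025}, {"dx": -0.1745, "dy": -0.001, "dz": 0.11, "ax": 0, "ay": 0, "az": 37, "gripper": 0.025}]'

```text
time_s: 15.02
eef_pos: [0.6719, -0.0579, 0.0848]
tcp_rot: [-0.002, 0.472, 0.881, -0.001]
ft_force: [-0.9, -0.5, -1.2]
width: 0.0347
gripper_force: 20.0
```

```bash
python3 -c "
from h import *
go((.673,-.0625,.0375,123.2))
snap('wrist','w5.png',None,1.42)"
```

```text
at [ 0.6719 -0.0579  0.0848] phi 123.61 tilt [-0.0039  0.0003] t 15.0167 w 0.0347 F [-0.9 -0.5 -1.2]
(0.673, -0.0625, 0.0375, 123.2) -> d [-0.0044 -0.0016  0.0473] az 0.41 rows 1.1395342241280808
```

View pics/w5.png

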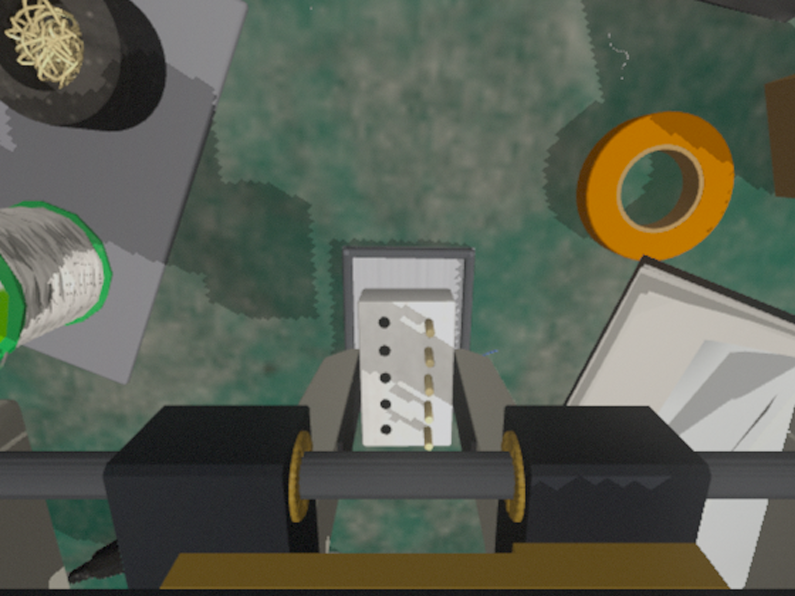

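```bash
python3 -c "
from h import *
W=lambda u,v,z:world('wrist',u/1.42,v/1.42,z)[:2]
b=np.mean([W(360,302,.0723),W(455,302,.0723),W(453,446,.0723),W(361,446,.0723)],0)
c1,c2=W(344,250,.009),W(474,250,.009)
d=(c2-c1)/np.linalg.norm(c2-c1); n=np.array([d[1],-d[0]]); cc=(c1+c2)/2+n*.045
p,R,f,s=cur()
print('block',b,'cradle',cc,'cradle width',np.linalg.norm(c2-c1),'yaw',np.degrees(np.arctan2(d[1],d[0])))
e=cc-b; print('block-tcp',b-p[:2]); go((p[0]+e[0],p[1]+e[1],.0375,123.2),(p[0]+e[0],p[1]+e[1],.12,123.2))"
```

```text
block [ 0.67159679 -0.05711893] cradle [ 0.6768946  -0.06359296] cradle width 0.063335242024299 yaw 33.70644026077475
block-tcp [-0.0015339   0.00063928]
at [ 0.6731 -0.0578  0.0866] phi 123.6 tilt [-0.0007  0.0004] t 15.0667 w 0.035 F [-1.4 -0.  -1.2]
(np.float64(0.678428506688221), np.float64(-0.06423224653857751), 0.0375, 123.2) -> d [-0.0083  0.0008  0.0491] az 0.4 rows 1.1942167839568907
(np.float64(0.678428506688221), np.float64(-0.06423224653857751), 0.12, 123.2) -> d [-0.0083  0.0008 -0.0334] az 0.4 rows 0.825904531430622
```

Call:
move_arm --rows '[{"dx": -0.007, "dy": 0, "dz": 0.015, "ax": 0, "ay": 0, "az": 0, "gripper": 0.025}, {"dx": -0.007, "dy": 0, "dz": 0.03, "ax": 0, "ay": 0, "az": 0, "gripper": 0.025}, {"dx": -0.007, "dy": 0, "dz": 0.04, "ax": 0, "ay": 0, "az": 0, "gripper": 0.025}, {"dx": -0.007, "dy": 0, "dz": 0.047, "ax": 0, "ay": 0, "az": 0, "gripper": 0.025}, {"dx": -0.007, "dy": 0, "dz": 0.048, "ax": 0, "ay": 0, "az": 0, "gripper": 0.025}, {"dx": -0.007, "dy": 0, "dz": 0.048, "ax": 0, "ay": 0, "az": 0, "gripper": 0.025}]'

```text
time_s: 15.57
eef_pos: [0.6768, -0.0638, 0.0375]
tcp_rot: [-0.0, 0.473, 0.881, -0.0]
ft_force: [-0.2, 0.6, -1.0]
width: 0.0345
gripper_force: 20.0
```

```bash
python3 -c "
from h import *
go((.6765,-.0636,.0365,123.2))"
```

```text
at [ 0.6768 -0.0638  0.0375] phi 123.59 tilt [-0.0009  0.0002] t 15.5667 w 0.0345 F [-0.2  0.6 -1. ]
(0.6765, -0.0636, 0.0365, 123.2) -> d [ 0.0003 -0.0001  0.001 ] az 0.39 rows 0.026194895620740934
```

Call:
move_arm --rows '[{"dx": 0, "dy": 0, "dz": 0.001, "ax": 0, "ay": 0, "az": 0, "gripper": 0.025}, {"dx": 0, "dy": 0, "dz": 0.001, "ax": 0, "ay": 0, "az": 0, "gripper": 0.065}, {"dx": 0, "dy": 0, "dz": 0.001, "ax": 0, "ay": 0, "az": 0, "gripper": 0.065}, {"dx": 0, "dy": 0, "dz": 0.001, "ax": 0, "ay": 0, "az": 0, "gripper": 0.065}, {"dx": 0, "dy": 0, "dz": 0.001, "ax": 0, "ay": 0, "az": 0, "gripper": 0.065}, {"dx": 0, "dy": 0, "dz": 0.001, "ax": 0, "ay": 0, "az": 0, "gripper": 0.065}, {"dx": 0, "dy": 0, "dz": -0.03, "ax": 0, "ay": 0, "az": 0, "gripper": 0.065}, {"dx": 0, "dy": 0, "dz": -0.065, "ax": 0, "ay": 0, "az": 0, "gripper": 0.065}, {"dx": 0, "dy": 0, "dz": -0.1, "ax": 0, "ay": 0, "az": 0, "gripper": 0.065}, {"dx": -0.03, "dy": 0, "dz": -0.12, "ax": 0, "ay": 0, "az": 0, "gripper": 0.093}, {"dx": -0.06, "dy": 0, "dz": -0.13, "ax": 0, "ay": 0, "az": 0, "gripper": 0.093}, {"dx": -0.06, "dy": 0, "dz": -0.13, "ax": 0, "ay": 0, "az": 0, "gripper": 0.093}]'

```text
time_s: 16.57
eef_pos: [0.7138, -0.1207, 0.1711]
tcp_rot: [0.004, 0.476, 0.88, -0.0]
ft_force: [0.0, -0.6, -1.6]
width: 0.0802
gripper_force: 0.0
```

```bash
python3 -c "
from h import *
snap('wrist','w6.png',None,1.42)
go((.4923,-.0297,.13,98.4),(.5068,-.1312,.16,98.4))"
```

```text
at [ 0.7118 -0.1179  0.1694] phi 123.28 tilt [ 0.003  -0.0019] t 16.6167 w 0.0843 F [-0.4 -0.3 -0.3]
(0.4923, -0.0297, 0.13, 98.4) -> d [ 0.1942 -0.1351  0.0394] az 24.88 rows 5.75134965458228
(0.5068, -0.1312, 0.16, 98.4) -> d [ 0.1014 -0.1787  0.0094] az 24.88 rows 4.931968694335258
```

View pics/w6.png

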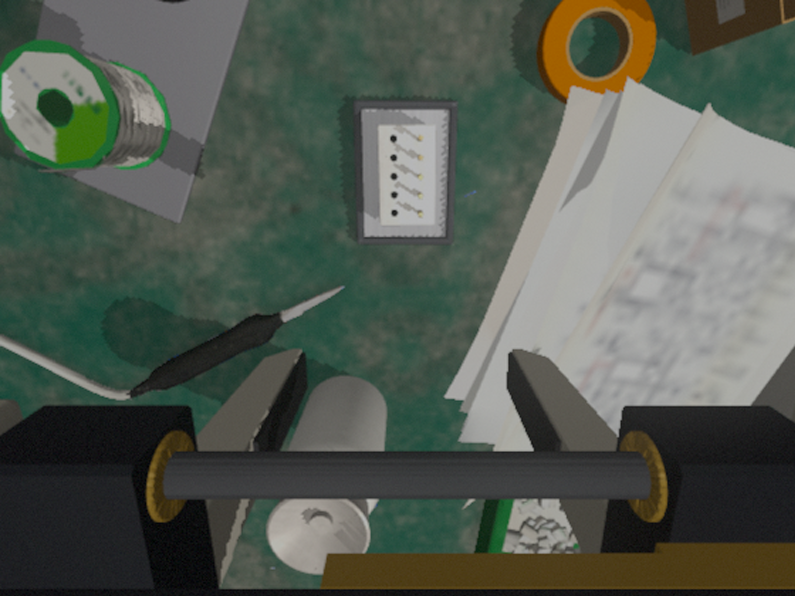

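Call:
move_arm --rows '[{"dx": 0.194, "dy": -0.135, "dz": 0, "ax": 0, "ay": 0, "az": 25, "gripper": 0.093}, {"dx": 0.194, "dy": -0.135, "dz": 0, "ax": 0, "ay": 0, "az": 25, "gripper": 0.093}, {"dx": 0.194, "dy": -0.135, "dz": 0, "ax": 0, "ay": 0, "az": 25, "gripper": 0.093}, {"dx": 0.194, "dy": -0.135, "dz": 0, "ax": 0, "ay": 0, "az": 25, "gripper": 0.093}, {"dx": 0.194, "dy": -0.135, "dz": 0, "ax": 0, "ay": 0, "az": 25, "gripper": 0.093}, {"dx": 0.194, "dy": -0.135, "dz": 0, "ax": 0, "ay": 0, "az": 25, "gripper": 0.093}, {"dx": 0.194, "dy": -0.135, "dz": 0.03, "ax": 0, "ay": 0, "az": 25, "gripper": 0.093}, {"dx": 0.194, "dy": -0.135, "dz": 0.06, "ax": 0, "ay": 0, "az": 25, "gripper": 0.093}, {"dx": 0.194, "dy": -0.135, "dz": 0.07, "ax": 0, "ay": 0, "az": 25, "gripper": 0.093}, {"dx": 0.194, "dy": -0.135, "dz": 0.07, "ax": 0, "ay": 0, "az": 25, "gripper": 0.093}, {"dx": 0.194, "dy": -0.135, "dz": 0.07, "ax": 0, "ay": 0, "az": 25, "gripper": 0.093}]'

```text
time_s: 17.53
eef_pos: [0.4902, -0.0264, 0.098]
tcp_rot: [-0.001, 0.652, 0.758, -0.001]
ft_force: [0.1, -0.5, 0.1]
width: 0.0931
gripper_force: 0.0
```

```bash
python3 -c "
from h import *
go((.4923,-.0297,.0395,98.36))"
```

```text
at [ 0.4902 -0.0264  0.098 ] phi 98.63 tilt [-0.0017  0.0001] t 17.5333 w 0.0931 F [ 0.1 -0.5  0.1]
(0.4923, -0.0297, 0.0395, 98.36) -> d [-0.0036  0.0016  0.0585] az 0.27 rows 1.4052375705854292
```

Call:
move_arm --rows '[{"dx": -0.0035, "dy": 0.0015, "dz": 0.025, "ax": 0, "ay": 0, "az": 0, "gripper": 0.093}, {"dx": -0.0035, "dy": 0.0015, "dz": 0.05, "ax": 0, "ay": 0, "az": 0, "gripper": 0.093}, {"dx": -0.0035, "dy": 0.0015, "dz": 0.058, "ax": 0, "ay": 0, "az": 0, "gripper": 0.093}, {"dx": -0.0035, "dy": 0.0015, "dz": 0.058, "ax": 0, "ay": 0, "az": 0, "gripper": 0.093}, {"dx": -0.0035, "dy": 0.0015, "dz": 0.058, "ax": 0, "ay": 0, "az": 0, "gripper": 0.045}, {"dx": -0.0035, "dy": 0.0015, "dz": 0.058, "ax": 0, "ay": 0, "az": 0, "gripper": 0.045}, {"dx": -0.0035, "dy": 0.0015, "dz": 0.058, "ax": 0, "ay": 0, "az": 0, "gripper": 0.045}, {"dx": -0.0035, "dy": 0.0015, "dz": 0.058, "ax": 0, "ay": 0, "az": 0, "gripper": 0.045}, {"dx": -0.0035, "dy": 0.0015, "dz": 0.058, "ax": 0, "ay": 0, "az": 0, "gripper": 0.045}, {"dx": -0.0035, "dy": 0.0015, "dz": 0.058, "ax": 0, "ay": 0, "az": 0, "gripper": 0.045}, {"dx": -0.0035, "dy": 0.0015, "dz": 0.058, "ax": 0, "ay": 0, "az": 0, "gripper": 0.045}]' --force 15

```text
time_s: 18.45
eef_pos: [0.4927, -0.0304, 0.0405]
tcp_rot: [0.0, 0.652, 0.758, 0.0]
ft_force: [-0.1, -0.5, 6.4]
width: 0.0572
gripper_force: 15.0
```

```bash
python3 -c "
from h import *
go((.3999,.2597,.0405,107.33))"
```

```text
at [ 0.4927 -0.0304  0.0405] phi 98.56 tilt [ 0.0007 -0.0002] t 18.45 w 0.0572 F [-0.1 -0.5  6.4]
(0.3999, 0.2597, 0.0405, 107.33) -> d [ 0.3007 -0.0486  0.    ] az -8.77 rows 7.303588970100082
```

Call:
move_arm --rows '[{"dx": 0, "dy": 0, "dz": -0.025, "ax": 0, "ay": 0, "az": 0, "gripper": 0.045}, {"dx": 0, "dy": 0, "dz": -0.06, "ax": 0, "ay": 0, "az": 0, "gripper": 0.045}, {"dx": 0.02, "dy": -0.003, "dz": -0.085, "ax": 0, "ay": 0, "az": 0, "gripper": 0.045}, {"dx": 0.055, "dy": -0.009, "dz": -0.09, "ax": 0, "ay": 0, "az": -2, "gripper": 0.045}, {"dx": 0.09, "dy": -0.015, "dz": -0.09, "ax": 0, "ay": 0, "az": -3, "gripper": 0.045}, {"dx": 0.125, "dy": -0.02, "dz": -0.09, "ax": 0, "ay": 0, "az": -4, "gripper": 0.045}, {"dx": 0.16, "dy": -0.026, "dz": -0.09, "ax": 0, "ay": 0, "az": -5, "gripper": 0.045}, {"dx": 0.195, "dy": -0.031, "dz": -0.09, "ax": 0, "ay": 0, "az": -6, "gripper": 0.045}, {"dx": 0.23, "dy": -0.037, "dz": -0.09, "ax": 0, "ay": 0, "az": -7, "gripper": 0.045}, {"dx": 0.26, "dy": -0.042, "dz": -0.09, "ax": 0, "ay": 0, "az": -8, "gripper": 0.045}, {"dx": 0.285, "dy": -0.046, "dz": -0.085, "ax": 0, "ay": 0, "az": -9, "gripper": 0.045}, {"dx": 0.301, "dy": -0.0485, "dz": -0.07, "ax": 0, "ay": 0, "az": -9, "gripper": 0.045}]'

```text
time_s: 19.45
eef_pos: [0.3992, 0.2636, 0.1112]
tcp_rot: [-0.0, 0.589, 0.808, 0.002]
ft_force: [0.5, -0.3, -1.1]
width: 0.0574
gripper_force: 15.0
```

Call:
move_arm --rows '[{"dx": 0, "dy": 0, "dz": 0.02, "ax": 0, "ay": 0, "az": 0, "gripper": 0.045}, {"dx": 0, "dy": 0, "dz": 0.04, "ax": 0, "ay": 0, "az": 0, "gripper": 0.045}, {"dx": 0, "dy": 0, "dz": 0.055, "ax": 0, "ay": 0, "az": 0, "gripper": 0.045}, {"dx": 0, "dy": 0, "dz": 0.06, "ax": 0, "ay": 0, "az": 0, "gripper": 0.045}, {"dx": 0, "dy": 0, "dz": 0.06, "ax": 0, "ay": 0, "az": 0, "gripper": 0.045}]'

```text
time_s: 19.87
eef_pos: [0.3989, 0.26, 0.0491]
tcp_rot: [-0.0, 0.59, 0.807, -0.001]
ft_force: [-0.7, -0.4, -1.1]
width: 0.057
gripper_force: 15.0
```

```bash
python3 -c "
from h import *
go((.3999,.2597,.0405,107.33))"
```

```text
at [0.3989 0.26   0.0491] phi 107.62 tilt [-0.0018 -0.0017] t 19.8667 w 0.057 F [-0.7 -0.4 -1.1]
(0.3999, 0.2597, 0.0405, 107.33) -> d [-0.0006  0.0008  0.0086] az 0.29 rows 0.20759422841421926
```

Call:
move_arm --rows '[{"dx": 0, "dy": 0.001, "dz": 0.004, "ax": 0, "ay": 0, "az": 0, "gripper": 0.045}, {"dx": 0, "dy": 0.001, "dz": 0.008, "ax": 0, "ay": 0, "az": 0, "gripper": 0.045}, {"dx": 0, "dy": 0.001, "dz": 0.009, "ax": 0, "ay": 0, "az": 0, "gripper": 0.045}, {"dx": 0, "dy": 0.001, "dz": 0.009, "ax": 0, "ay": 0, "az": 0, "gripper": 0.045}]'

```text
time_s: 20.2
eef_pos: [0.4009, 0.2604, 0.0413]
tcp_rot: [0.0, 0.591, 0.807, 0.0]
ft_force: [0.5, -0.7, -1.3]
width: 0.057
gripper_force: 15.0
```

Call:
move_arm --rows '[{"dx": 0, "dy": 0, "dz": 0, "ax": 0, "ay": 0, "az": 0, "gripper": 0.093}, {"dx": 0, "dy": 0, "dz": 0, "ax": 0, "ay": 0, "az": 0, "gripper": 0.093}, {"dx": 0, "dy": 0, "dz": 0, "ax": 0, "ay": 0, "az": 0, "gripper": 0.093}, {"dx": 0, "dy": 0, "dz": 0, "ax": 0, "ay": 0, "az": 0, "gripper": 0.093}, {"dx": 0, "dy": 0, "dz": 0, "ax": 0, "ay": 0, "az": 0, "gripper": 0.093}, {"dx": 0, "dy": 0, "dz": -0.03, "ax": 0, "ay": 0, "az": 0, "gripper": 0.093}, {"dx": 0, "dy": 0, "dz": -0.07, "ax": 0, "ay": 0, "az": 0, "gripper": 0.093}, {"dx": 0, "dy": 0, "dz": -0.11, "ax": 0, "ay": 0, "az": 0, "gripper": 0.093}, {"dx": 0, "dy": 0, "dz": -0.12, "ax": 0, "ay": 0, "az": 0, "gripper": 0.093}, {"dx": 0, "dy": 0, "dz": -0.12, "ax": 0, "ay": 0, "az": 0, "gripper": 0.093}]'

```text
time_s: 21.03
eef_pos: [0.4019, 0.261, 0.1639]
tcp_rot: [0.001, 0.591, 0.806, 0.003]
ft_force: [0.6, -1.4, -0.1]
width: 0.0924
gripper_force: 0.0
```

```bash
python3 -c "
from h import *
go((.5068,-.1312,.16,98.35))"
```

```text
at [0.4019 0.261  0.1639] phi 107.5 tilt [0.0045 0.0029] t 21.0333 w 0.0924 F [ 0.6 -1.4 -0.1]
(0.5068, -0.1312, 0.16, 98.35) -> d [-0.4056 -0.0179  0.0039] az 9.15 rows 9.737142691599992
```

Call:
move_arm --rows '[{"dx": -0.405, "dy": -0.018, "dz": 0, "ax": 0, "ay": 0, "az": 9, "gripper": 0.093}, {"dx": -0.405, "dy": -0.018, "dz": 0, "ax": 0, "ay": 0, "az": 9, "gripper": 0.093}, {"dx": -0.405, "dy": -0.018, "dz": 0, "ax": 0, "ay": 0, "az": 9, "gripper": 0.093}, {"dx": -0.405, "dy": -0.018, "dz": 0, "ax": 0, "ay": 0, "az": 9, "gripper": 0.093}, {"dx": -0.405, "dy": -0.018, "dz": 0, "ax": 0, "ay": 0, "az": 9, "gripper": 0.093}, {"dx": -0.405, "dy": -0.018, "dz": 0, "ax": 0, "ay": 0, "az": 9, "gripper": 0.093}, {"dx": -0.405, "dy": -0.018, "dz": 0, "ax": 0, "ay": 0, "az": 9, "gripper": 0.093}, {"dx": -0.405, "dy": -0.018, "dz": 0, "ax": 0, "ay": 0, "az": 9, "gripper": 0.093}, {"dx": -0.405, "dy": -0.018, "dz": 0, "ax": 0, "ay": 0, "az": 9, "gripper": 0.093}, {"dx": -0.405, "dy": -0.018, "dz": 0.01, "ax": 0, "ay": 0, "az": 9, "gripper": 0.093}, {"dx": -0.405, "dy": -0.018, "dz": 0.03, "ax": 0, "ay": 0, "az": 9, "gripper": 0.093}, {"dx": -0.405, "dy": -0.018, "dz": 0.04, "ax": 0, "ay": 0, "az": 9, "gripper": 0.093}]'

```text
time_s: 22.03
eef_pos: [0.5046, -0.1334, 0.1182]
tcp_rot: [-0.001, 0.654, 0.757, -0.001]
ft_force: [-0.5, 0.2, 0.6]
width: 0.0931
gripper_force: 0.0
```

Call:
move_arm --rows '[{"dx": 0, "dy": 0, "dz": 0, "ax": 0, "ay": 0, "az": 0, "gripper": 0.093}, {"dx": 0, "dy": 0, "dz": 0, "ax": 0, "ay": 0, "az": 0, "gripper": 0.093}]'

```text
time_s: 22.2
eef_pos: [0.5049, -0.1295, 0.1202]
tcp_rot: [-0.001, 0.651, 0.759, -0.0]
ft_force: [0.7, 0.9, -0.9]
width: 0.0928
gripper_force: 0.0
```

```bash
python3 -c "
from h import *
go((.5068,-.1312,.042,98.35))"
```

```text
at [ 0.5049 -0.1295  0.1202] phi 98.71 tilt [-0.0025  0.0009] t 22.2 w 0.0928 F [ 0.7  0.9 -0.9]
(0.5068, -0.1312, 0.042, 98.35) -> d [-0.002   0.0016  0.0782] az 0.36 rows 1.8761993649128836
```

Call:
move_arm --rows '[{"dx": -0.002, "dy": 0.0015, "dz": 0.03, "ax": 0, "ay": 0, "az": 0, "gripper": 0.093}, {"dx": -0.002, "dy": 0.0015, "dz": 0.06, "ax": 0, "ay": 0, "az": 0, "gripper": 0.093}, {"dx": -0.002, "dy": 0.0015, "dz": 0.078, "ax": 0, "ay": 0, "az": 0, "gripper": 0.093}, {"dx": -0.002, "dy": 0.0015, "dz": 0.078, "ax": 0, "ay": 0, "az": 0, "gripper": 0.093}, {"dx": -0.002, "dy": 0.0015, "dz": 0.078, "ax": 0, "ay": 0, "az": 0, "gripper": 0.05}, {"dx": -0.002, "dy": 0.0015, "dz": 0.078, "ax": 0, "ay": 0, "az": 0, "gripper": 0.05}, {"dx": -0.002, "dy": 0.0015, "dz": 0.078, "ax": 0, "ay": 0, "az": 0, "gripper": 0.05}, {"dx": -0.002, "dy": 0.0015, "dz": 0.078, "ax": 0, "ay": 0, "az": 0, "gripper": 0.05}, {"dx": -0.002, "dy": 0.0015, "dz": 0.078, "ax": 0, "ay": 0, "az": 0, "gripper": 0.05}, {"dx": -0.002, "dy": 0.0015, "dz": 0.078, "ax": 0, "ay": 0, "az": 0, "gripper": 0.05}]' --force 25

```text
time_s: 23.03
eef_pos: [0.5074, -0.1332, 0.044]
tcp_rot: [0.0, 0.652, 0.758, -0.0]
ft_force: [-0.6, 0.0, 9.4]
width: 0.0625
gripper_force: 25.0
```

```bash
python3 -c "
from h import *
go((.4295,.1492,.043,107.3))"
```

```text
at [ 0.5074 -0.1332  0.044 ] phi 98.54 tilt [ 0.0005 -0.0007] t 23.0333 w 0.0625 F [-0.6  0.   9.4]
(0.4295, 0.1492, 0.043, 107.3) -> d [ 0.2908 -0.0351  0.001 ] az -8.76 rows 7.025223530787663
```

Call:
move_arm --rows '[{"dx": 0, "dy": 0, "dz": -0.025, "ax": 0, "ay": 0, "az": 0, "gripper": 0.05}, {"dx": 0, "dy": 0, "dz": -0.06, "ax": 0, "ay": 0, "az": 0, "gripper": 0.05}, {"dx": 0.015, "dy": -0.002, "dz": -0.085, "ax": 0, "ay": 0, "az": 0, "gripper": 0.05}, {"dx": 0.05, "dy": -0.006, "dz": -0.09, "ax": 0, "ay": 0, "az": -2, "gripper": 0.05}, {"dx": 0.085, "dy": -0.01, "dz": -0.09, "ax": 0, "ay": 0, "az": -3, "gripper": 0.05}, {"dx": 0.12, "dy": -0.015, "dz": -0.09, "ax": 0, "ay": 0, "az": -4, "gripper": 0.05}, {"dx": 0.155, "dy": -0.019, "dz": -0.09, "ax": 0, "ay": 0, "az": -5, "gripper": 0.05}, {"dx": 0.19, "dy": -0.023, "dz": -0.09, "ax": 0, "ay": 0, "az": -6, "gripper": 0.05}, {"dx": 0.225, "dy": -0.027, "dz": -0.09, "ax": 0, "ay": 0, "az": -7, "gripper": 0.05}, {"dx": 0.255, "dy": -0.031, "dz": -0.09, "ax": 0, "ay": 0, "az": -8, "gripper": 0.05}, {"dx": 0.277, "dy": -0.034, "dz": -0.085, "ax": 0, "ay": 0, "az": -8.8, "gripper": 0.05}, {"dx": 0.289, "dy": -0.035, "dz": -0.07, "ax": 0, "ay": 0, "az": -8.8, "gripper": 0.05}]'

```text
time_s: 24.03
eef_pos: [0.4295, 0.1509, 0.1143]
tcp_rot: [0.0, 0.591, 0.807, 0.002]
ft_force: [1.1, 0.3, -6.8]
width: 0.0624
gripper_force: 25.0
```

Call:
move_arm --rows '[{"dx": 0, "dy": 0, "dz": 0.02, "ax": 0, "ay": 0, "az": 0, "gripper": 0.05}, {"dx": 0, "dy": 0, "dz": 0.04, "ax": 0, "ay": 0, "az": 0, "gripper": 0.05}, {"dx": 0, "dy": 0, "dz": 0.055, "ax": 0, "ay": 0, "az": 0, "gripper": 0.05}, {"dx": 0, "dy": 0, "dz": 0.06, "ax": 0, "ay": 0, "az": 0, "gripper": 0.05}, {"dx": 0, "dy": 0, "dz": 0.06, "ax": 0, "ay": 0, "az": 0, "gripper": 0.05}]'

```text
time_s: 24.45
eef_pos: [0.4291, 0.1476, 0.0522]
tcp_rot: [-0.0, 0.592, 0.806, -0.001]
ft_force: [-1.3, -0.2, -5.8]
width: 0.0627
gripper_force: 25.0
```

```bash
python3 -c "
from h import *
go((.430,.1474,.044,107.3))"
```

```text
at [0.4291 0.1476 0.0522] phi 107.41 tilt [-0.002  -0.0013] t 24.45 w 0.0627 F [-1.3 -0.2 -5.8]
(0.43, 0.1474, 0.044, 107.3) -> d [-0.0005  0.0008  0.0082] az 0.11 rows 0.19760807402290204
```

Call:
move_arm --rows '[{"dx": 0, "dy": 0, "dz": 0.004, "ax": 0, "ay": 0, "az": 0, "gripper": 0.05}, {"dx": 0, "dy": 0, "dz": 0.008, "ax": 0, "ay": 0, "az": 0, "gripper": 0.05}, {"dx": 0, "dy": 0, "dz": 0.009, "ax": 0, "ay": 0, "az": 0, "gripper": 0.05}, {"dx": 0, "dy": 0, "dz": 0.009, "ax": 0, "ay": 0, "az": 0, "gripper": 0.05}]'

```text
time_s: 24.78
eef_pos: [0.43, 0.1476, 0.0443]
tcp_rot: [0.0, 0.592, 0.806, 0.0]
ft_force: [0.7, 0.8, -6.4]
width: 0.0624
gripper_force: 25.0
```

Call:
move_arm --rows '[{"dx": 0, "dy": 0, "dz": 0, "ax": 0, "ay": 0, "az": 0, "gripper": 0.093}, {"dx": 0, "dy": 0, "dz": 0, "ax": 0, "ay": 0, "az": 0, "gripper": 0.093}, {"dx": 0, "dy": 0, "dz": 0, "ax": 0, "ay": 0, "az": 0, "gripper": 0.093}, {"dx": 0, "dy": 0, "dz": 0, "ax": 0, "ay": 0, "az": 0, "gripper": 0.093}, {"dx": 0, "dy": 0, "dz": 0, "ax": 0, "ay": 0, "az": 0, "gripper": 0.093}, {"dx": 0, "dy": 0, "dz": -0.03, "ax": 0, "ay": 0, "az": 0, "gripper": 0.093}, {"dx": 0, "dy": 0, "dz": -0.07, "ax": 0, "ay": 0, "az": 0, "gripper": 0.093}, {"dx": 0, "dy": 0, "dz": -0.11, "ax": 0, "ay": 0, "az": 0, "gripper": 0.093}, {"dx": 0, "dy": 0, "dz": -0.15, "ax": 0, "ay": 0, "az": 0, "gripper": 0.093}, {"dx": -0.03, "dy": 0, "dz": -0.18, "ax": 0, "ay": 0, "az": 0, "gripper": 0.093}, {"dx": -0.05, "dy": 0, "dz": -0.18, "ax": 0, "ay": 0, "az": 0, "gripper": 0.093}, {"dx": -0.05, "dy": 0, "dz": -0.18, "ax": 0, "ay": 0, "az": 0, "gripper": 0.093}]'

```text
time_s: 25.78
eef_pos: [0.4463, 0.0962, 0.2257]
tcp_rot: [0.002, 0.594, 0.804, 0.0]
ft_force: [0.3, -0.4, -1.0]
width: 0.0934
gripper_force: 0.0
```

Call:
move_arm --rows '[{"dx": 0, "dy": 0, "dz": 0, "ax": 0, "ay": 0, "az": 0, "gripper": 0.093}, {"dx": 0, "dy": 0, "dz": 0, "ax": 0, "ay": 0, "az": 0, "gripper": 0.093}, {"dx": 0, "dy": 0, "dz": 0, "ax": 0, "ay": 0, "az": 0, "gripper": 0.093}]'

```text
time_s: 26.03
eef_pos: [0.4442, 0.1009, 0.2236]
tcp_rot: [-0.001, 0.592, 0.806, -0.0]
ft_force: [0.2, 0.8, -0.3]
width: 0.0933
gripper_force: 0.0
```

```bash
python3 -c "
from h import *
snap('wrist','w7.png',None,1.42)
go((.4295,.1492,.043,107.3))"
```

```text
at [0.4442 0.101  0.2236] phi 107.48 tilt [-0.0012  0.0002] t 26.0833 w 0.0935 F [ 0.1 -0.8 -0.3]
(0.4295, 0.1492, 0.043, 107.3) -> d [0.0504 0.0005 0.1806] az 0.18 rows 4.495487257261445
```

View pics/w7.png

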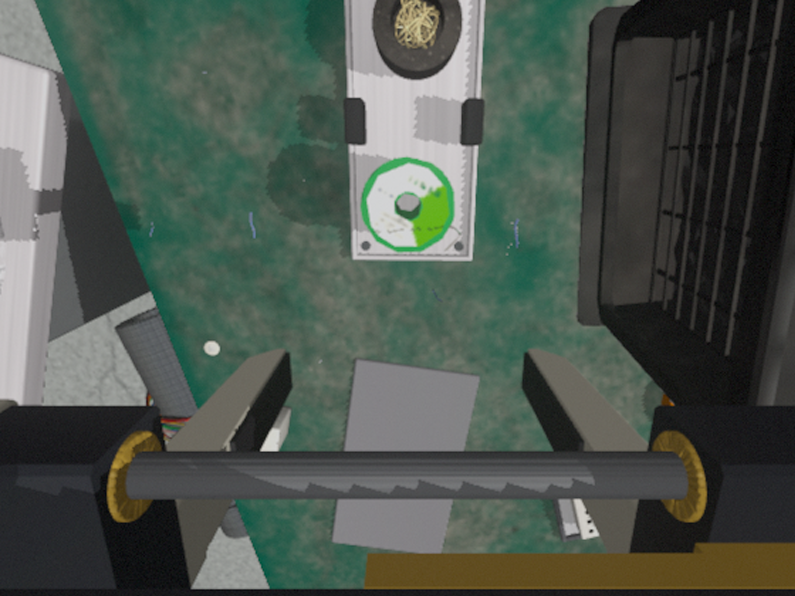

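Both stand upright in the caddy: the spool's top is centred at about (407,204) and the tin at about (416,28). I'll check these positions and hand in.

```bash
python3 -c "
from h import *
s=world('wrist',407.5/1.42,204/1.42,.062)[:2]; t=world('wrist',416.5/1.42,33/1.42,.043)[:2]
print(s,s-[.4297,.15],t,t-[.4,.2583])
if np.hypot(*(s-[.4297,.15]))<.008 and np.hypot(*(t-[.4,.2583]))<.011:
  from rig import close_job; print(close_job())"
```

```text
[0.42947491 0.15046067] [-0.00022509  0.00046067] [0.40333153 0.25203588] [ 0.00333153 -0.00626412]
the job is handed in; nothing more can be done
None
```

The job is handed in with no verdict returned: the last images show the pin block about centred in the cradle and the spool and tin upright in their caddy places (spool within about 1 mm, tin about 7 mm by a rough reading), and I never moved the bottle or relay.

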